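# Load the dry-block heater and hold its hood half open

### The job

Take the green-capped tube out of the blue rack and seat it fully home in the middle well of the front row of the dry-block heater. Then bring the heater's clear hood forward from where it is parked and hold it half open, at 45 degrees, as a splash guard while I pipette under it: its hinge has gone slack, so it falls shut if nobody holds it, and it must not drop onto the tubes. Finish still holding the hood there, and leave the other tubes and things as they are.

Things in the scene. Friction and masses are not known exactly. Their poses are not given: they have to be found in the camera images.
- tube_green: the tube to move, the only green cap: 63 mm tall, white body 10.4 mm wide, cap 12.2 mm wide over the top 11 mm, 12 g. Origin: centre of its foot, z up. Starts upright in one of four rack cells (which one differs), foot 3 mm above the surface, cap top at z = 0.066, top 21 mm above the rack. Other tubes are 58 mm or more away, 66 mm in the same row: go in with the fingers half open
- rack: blue tube rack, 72 (its x) x 138 (its y) x 45 mm high, fixed, square cells 13 mm wide, pitch 16.5 mm. Origin: centre of its underside, on the surface; its long side (y) lies roughly along the world's x. Tubes stand in two rows along its y, at its (x, y) = (-24.5, -57.5), (24.5, -24.5), (-24.5, 8.5), (24.5, 41.5) mm
- heater: dry-block heater, fixed: white casing 210 x 160 mm, sloped grey console in front, aluminium block with 2 rows of 5 wells, hood hinged along its rear. Origin: centre of its underside, on the surface; x to its rear (away from the robot), y to its left, z up. Rim and block top 85 mm above the surface. Hinge line along y through (88, 0, 88) mm
- well (a point): mouth of the middle well of the heater's front row, at (-6, 0, 85) mm of the heater: bore 12.6 mm, slightly chamfered, 36 mm deep. Wells are 21 mm apart along y, the second row 28 mm behind. A seated tube's foot is 36 mm below this point (49 mm above the surface), its cap top 27 mm above it
- lid_hinge (a joint): opening angle of the hood, rad: 0 = shut, 0.785 = 45 degrees, 1.83 = leaning back on its stop, where it starts. The hinge is slack (no spring, hardly any friction): above about 1.3 rad the hood tips back to its stop by itself, below that it falls shut. Moving it by the bar takes less than 4 N
- lid: the clear hood with grey edges, 150 mm wide, 134 mm from hinge to front face, 37 mm deep, open underneath, 0.2 to 0.4 kg. Origin: middle of the hinge line. At angle 0 its axes are the heater's; it turns about y, its -x axis points from the hinge to the front face and rises as it opens
- lid_bar (a point): middle of the hood's black handle: a round bar 12 mm thick along the hood's y, 104 mm between its two arms, 36 mm of space between it and the hood's front face; at (-176, 0, 20) mm of the hood. At angle a it is at x = 88 - 176 cos a + 20 sin a, z = 88 + 176 sin a + 20 cos a mm of the heater: 253 mm above the surface when parked, 227 mm at 45 degrees
- tube_pink_a: sample tube with a pink cap, like tube_green (63 mm tall); in the blue rack. Bystander, leave alone. Origin: centre of its foot, z up along the tube
- tube_white_a: sample tube with a white cap, like tube_green (63 mm tall); in the blue rack. Bystander, leave alone. Origin: centre of its foot, z up along the tube
- tube_pink_b: sample tube with a pink cap, like tube_green (63 mm tall); in the blue rack. Bystander, leave alone. Origin: centre of its foot, z up along the tube
- tube_white_b: sample tube with a white cap, like tube_green (63 mm tall); in the heater's rear row, right end. Bystander, leave alone. Origin: centre of its foot, z up along the tube
- tube_pink_c: sample tube with a pink cap, like tube_green (63 mm tall); in the heater's rear row, left end. Bystander, leave alone. Origin: centre of its foot, z up along the tube
- bottle_red: white reagent bottle with a red cap, 34 mm in diameter, 66 mm tall, behind the heater. Bystander. Origin: centre of its underside
- bottle_teal: white reagent bottle with a teal cap, 34 mm in diameter, 60 mm tall, behind the heater. Bystander. Origin: centre of its underside

How it is judged (in metres and radians):
On the way, in this order (a step that is already met when the one before it is completed fails the run):
1. the green-capped tube is seated in the middle front well and released, the hood still parked (horizontal distance between tube_green and well below 0.005 m and z of tube_green in the frame of heater between 0.043 and 0.055 m and angle between tube_green's own z axis and vertical below 0.15 rad and contact force between the fingers and tube_green below 0.1 N and value of joint lid_hinge above 1.5 rad), for 0.2 s.
2. the fingers hold the hood half open (value of joint lid_hinge between 0.655 and 0.915 rad and velocity of joint lid_hinge between -0.08 and 0.08 rad/s and contact force between the fingers and lid above 0.3 N), for 0.3 s.
At the end, for the whole second after the job is handed in: the fingers hold the hood at rest at 45 degrees, 7.4 degrees either way (0.655 to 0.915 rad), nothing loose propping it; the green-capped tube, untouched, stands in the middle front well, its foot within 6 mm of the bottom and 5 mm of the axis, upright within 0.15 rad (all of step 2 and horizontal distance between tube_green and well below 0.005 m and z of tube_green in the frame of heater between 0.043 and 0.055 m and angle between tube_green's own z axis and vertical below 0.15 rad and contact force between each of the fingers, lid and tube_green below 0.1 N and contact force between lid and tube_pink_a below 0.1 N and contact force between lid and tube_white_a below 0.1 N and contact force between lid and tube_pink_b below 0.1 N and contact force between lid and tube_white_b below 0.1 N and contact force between lid and tube_pink_c below 0.1 N and contact force between lid and bottle_red below 0.1 N and contact force between lid and bottle_teal below 0.1 N); the arm keeps its last pose, push and grip.
It fails at once if the hood drops to within 20 degrees of shut (value of joint lid_hinge below 0.35 rad).
It fails at once if another tube is lifted or knocked (distance of any of tube_pink_a, tube_white_a, tube_pink_b, tube_white_b, tube_pink_c from where it was at the start of the episode above 0.02 m).
It fails at once if a reagent bottle is pushed away (distance of any of bottle_red, bottle_teal from where it was at the start of the episode above 0.03 m).
It also fails if it takes over 64 s, if anything falls off the work surface, if the arm or the gripper's body presses on something with over 40 N, if the wrist force passes 120 N, or if a joint passes its speed limit or range.

### The arm

A 6-joint arm with a two-finger parallel gripper is mounted at the origin on a cart in front of the work surface, level with it; the furniture and walls round the work are solid. World frame = base frame: x ahead of the robot, y to its left, z up, the work surface at z = 0. Lengths are in m, angles in degrees, forces in N, time in s.
With the tool pointing down it reaches from about 0.4 to 0.825 m from the base axis. Payload 7 kg.
Tool frame: the origin (TCP) lies at the very end of the fingers, on their centre line; the grasp point (between the pads) lies 19 mm behind it; z points along the fingers, y is the line along which they close (so a half turn about z gives the same grasp; the last joint's range is limited). The gripper opens to 88 mm and grips with 3 to 60 N. Pads are 19 mm wide; open, the fingers measure 130 mm over their backs; the gripper's body (78 mm by 193 mm) begins 47 mm behind the grasp point.
Start: joints at [-47.492, 20.546, 0.682, 0, -70.136, -16.507], TCP at [0.296, -0.607, 0.227] pointing down, gripper open.
Joint ranges: [-176.03, 176.03], [-82.01, 121.73], [-58.28, 71.71], [-173.87, 95.51], [-174.79, -0.11], [-173.66, 173.66]. Speed limits (degrees/s): [136.94, 136.94, 172.46, 180, 180, 180].

### API

Orientations are given as [roll, pitch, yaw] about the fixed x, y, z axes, in that order (R = Rz(yaw) Ry(pitch) Rx(roll)).
In Python, from plant import r gives the robot as it stands. The module is installed in compiled form; this text tells all that it offers.
- The arm moves only by the tool jog_arm, never from a script. Its arguments are lists of equal length, an entry for each row: "travel": the shift along the tool's x, y, z each as a share of 50 cm, from -1 to 1, a list of three; "dr": the turn, a rotation vector about the tool's x, y, z each as a share of 360 degrees, from -1 to 1, a list of three; "claw": the opening, from 0 (shut) to 1 (fully open). A call has exactly 10 rows; each row is the pose to reach, as a shift and turn from the pose commanded when the call began, along the tool's axes at that moment, turning the shorter way round; what a row does not reach only later rows make up. A row lasts 1/8 s, in which the tool goes at most 62.5 mm and 10.7 degrees, less where a joint would pass 70% of its speed; a pose out of reach is approached as far as the arm can. A call with a number of a shift or a turn outside -1 to 1 is refused whole. A call with a gripper value outside its range is refused whole. The fingers move at their own pace and stop on an object; "newtons" is the grip in N (left out, the last holds). Time passes only in rows, so rows that repeat a pose let the fingers close, or fill a call up. It gives the time, the measured TCP pose, the force, the opening and the grip force at its end, in the units of the state.
- r.get_state(): the state, without advancing time (a new reading comes with each control period).
- r.capture(name): name is "scene" or "top"; returns a dict with "pixels" (480x640x3 uint8, red, green, blue), "range_z" (480x640 float32, m along the optical axis (not along the pixel's ray), 0 where there is no reading), "fx", "fy", "cx", "cy" (pixels), "position" and "attitude" of the camera in the world. Camera axes: x right, y up, looking along -z (the intrinsics and any distortion apply to the point x, -y, -z); pixel columns grow to the right and rows downward; lengths in m; the calibration is good to about 2 mm. A picture is of the moment at which its call begins.
- r.close_job(): hands the job in; it is judged then, once.
Trained networks look in the newest picture that a camera, given by its name, has taken for a name from the list of things; names that differ only in an ending like _2 or _b are one class to them, and where a whole thing is asked for, a point or a joint stands for the part that bears it (a point fixed in the world has none). Each returns a list of dicts, best first, with "conf" (0 to 1); they miss things now and then, are a little off and sometimes report something else, mostly with a low value. They report only what shows in the picture. A call takes as long as a camera call.
- r.boxes_of(name, camera): "extent" ([left, top, right, bottom] in pixels, round what is visible of it).
- r.regions_of(name, camera): "pixels" (480x640 bool, what is visible of it) and "extent" ([left, top, right, bottom] in pixels, round what is visible of it).
- r.tip_of(name, camera): "at" ([column, row] in pixels: a listed point, or the origin of a listed thing).
The state is a dict: "time_s": time; "joints": joint angles; "qd": joint speeds; "joint_torque": joint torques, N m; "tcp_pos": TCP position; "eef_rot": TCP orientation; "contact_force": force on the tool from outside, world axes, zero at the start; "moment": the same for the moment, N m; "gripper_width": finger opening in m; "gripper_force": force on a finger pad.
Only numpy, scipy, OpenCV 4.12 (cv2) and the standard library are available. Lean on these libraries where they do the work, as an engineer would, in place of code of your own. Each camera call takes 0.05 s, during which the arm holds its last target. There are 200 camera calls.

## Working session

There is one attempt and no reset: what is moved stays moved. The work goes in short steps, Python scripts to look and compute and a tool call to move; the robot and the scene stay as the last step left them, time stands still between calls to the robot, and variables do not carry over. Pictures are saved under pics/ and viewed, at most 10 in all, crops included, and the job is handed in when it is done.

Besides the shell and the picture viewer there is one more tool, called after "Request:" as name(argument=value, ...), one argument or row to a line, values as JSON. jog_arm: Moves the arm, as the interface text tells. Its arguments: {"type":"object","properties":{"travel":{"type":"array"},"dr":{"type":"array"},"claw":{"type":"array"},"newtons":{"type":"number"}},"required":["travel","dr","claw"]}

```bash
mkdir -p pics; cat > h.py <<'E'
import numpy as np, cv2
from plant import r
from scipy.spatial.transform import Rotation as R
def cap(n,save=None):
    c=r.capture(n)
    if save: cv2.imwrite('pics/'+save,c['pixels'][:,:,::-1])
    return c
def rot(c):
    a=np.array(c['attitude'],float)
    if a.shape==(3,3): return a
    if a.size==4: return R.from_quat(a).as_matrix()
    return R.from_euler('xyz',a,degrees=True).as_matrix()
def cloud(c):
    v,u=np.mgrid[:480,:640]; d=c['range_z']
    p=np.stack([(u-c['cx'])/c['fx']*d,-(v-c['cy'])/c['fy']*d,-d],-1)
    return p@rot(c).T+np.array(c['position'])
def plane(c,u,v,z):
    d=rot(c)@np.array([(u-c['cx'])/c['fx'],-(v-c['cy'])/c['fy'],-1]); p=np.array(c['position'])
    return p+d*(z-p[2])/d[2]
E
python3 - <<'E'
from h import *
ims=[]
for n in ('scene','top'):
    c=cap(n,n+'0.png'); print(n,{k:c[k] for k in c if k not in('pixels','range_z')})
    P=cloud(c)
    for o in ('tube_green','rack','heater','lid','lid_bar','well'):
        try:
            t=r.tip_of(o,n); print(o,'tip',[(np.round(x['at'],1),round(x['conf'],2)) for x in t[:2]])
            g=r.regions_of(o,n)
            for x in g[:1]:
                q=P[x['pixels']&(c['range_z']>0)]; print('  reg',round(x['conf'],2),x['extent'],np.round(np.median(q,0),3),np.round(q.min(0),3),np.round(q.max(0),3))
        except Exception as e: print(o,e)
print(r.get_state())
E
```

```text
scene {'fx': 441.0968016970455, 'fy': 441.0968016970455, 'cx': 320.4370611522204, 'cy': 234.8398566522285, 'position': array([ 0.14505123, -0.48909309,  0.55961698]), 'attitude': array([ 58.33443256,  -0.54789913, -35.85366233])}
tube_green tip [(array([252., 266.]), 0.45)]
  reg 0.57 [244.6, 238.5, 251.6, 255.3] [0.48  0.226 0.056] [0.476 0.222 0.031] [0.488 0.234 0.067]
rack tip [(array([275.2, 264.7]), 0.7)]
  reg 0.68 [236.8, 237.2, 309.3, 284.7] [0.507 0.175 0.032] [ 0.442  0.147 -0.003] [0.631 0.311 0.067]
heater tip [(array([324. , 334.3]), 0.98)]
  reg 0.58 [248.1, 166.7, 422.1, 391.9] [ 0.531 -0.035  0.083] [ 0.367 -0.128 -0.286] [1.144 0.524 0.258]
lid tip [(array([356.9, 270.4]), 0.91)]
  reg 0.96 [323.5, 165.2, 421.2, 295.0] [ 0.621 -0.002  0.146] [ 0.557 -0.087 -0.224] [1.144 0.415 0.258]
lid_bar tip [(array([386.9, 175.6]), 0.8)]
  reg 0.68 [324.6, 163.9, 424.3, 293.6] [0.621 0.    0.144] [ 0.556 -0.088 -0.28 ] [1.139 0.529 0.258]
well tip [(array([318.5, 299. ]), 0.88), (array([406.5, 283.1]), 0.2)]
  reg 0.72 [244.0, 165.2, 422.9, 389.1] [ 0.531 -0.036  0.083] [ 0.367
[... 1167 characters left out ...]
77 0.264]
{'time_s': 1.3, 'joints': array([-4.74903128e+01,  2.05469557e+01,  6.81758635e-01, -8.98377207e-04,
       -7.01348805e+01, -1.65081805e+01]), 'qd': array([ 0.07592179,  0.00863545, -0.09159135,  0.05064166, -0.08897248,
       -0.02568506]), 'joint_torque': array([-2.53200678e-04, -5.82386148e+01,  2.93294728e+01,  7.00285703e+00,
        1.22193882e-02, -6.83554504e-05]), 'tcp_pos': array([ 0.29591071, -0.60665957,  0.22655017]), 'eef_rot': array([ 1.79999686e+02,  7.88057070e-04, -1.53998799e+02]), 'contact_force': array([-0.46185881, -0.30807301, -0.10380837]), 'moment': array([ 0.00478858, -0.01902594, -0.0322982 ]), 'gripper_force': 0.0, 'gripper_width': 0.08783224794654941}
```

```bash
python3 - <<'E'
import cv2
a=cv2.imread('pics/scene0.png'); b=cv2.imread('pics/top0.png')
cv2.imwrite('pics/a.png',cv2.resize(a[150:400,200:470],None,fx=2.2,fy=2.2,interpolation=cv2.INTER_CUBIC))
cv2.imwrite('pics/b.png',cv2.resize(b[150:380,220:470],None,fx=2.5,fy=2.5,interpolation=cv2.INTER_CUBIC))
E
```

```text
(no output)
```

View pics/a.png

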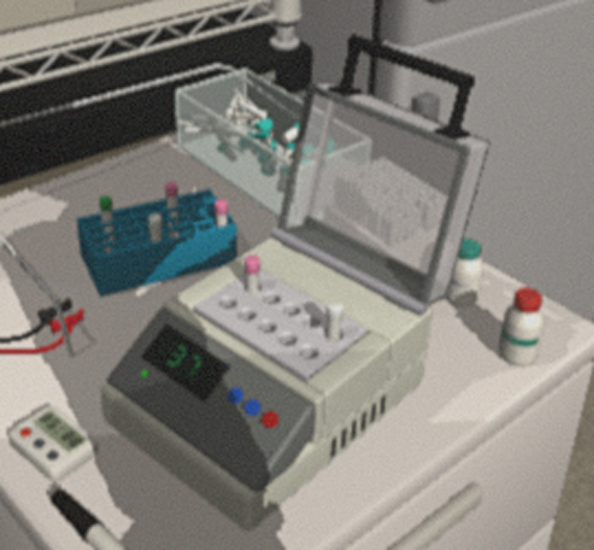

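View pics/b.png

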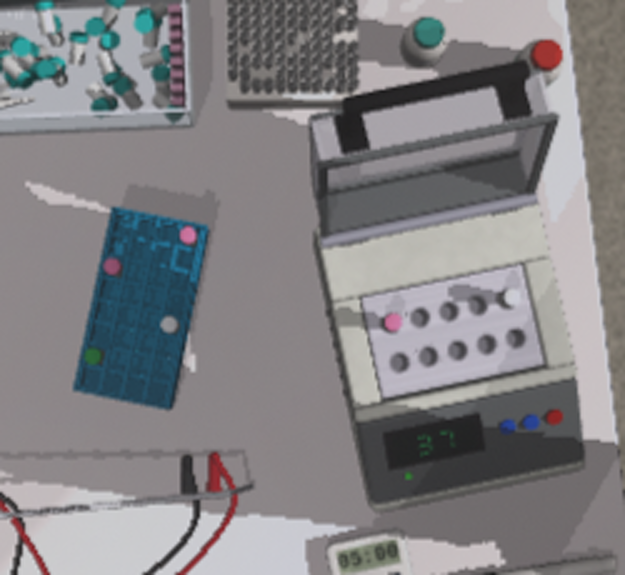

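The scene view shows the green cap in the rack's near-left cell. In the top view the middle front well is near full-image (403, 290), and the heater is yawed about +12°. Next I'll measure the caps and wells precisely.

```bash
cat > m.py <<'E'
from h import *
def cen(mask,box):
    m=np.zeros((480,640),np.uint8); x0,y0,x1,y1=box; m[y0:y1,x0:x1]=mask[y0:y1,x0:x1]
    n,l,s,c=cv2.connectedComponentsWithStats(m); i=1+np.argmax(s[1:,4]); return c[i],s[i,4]
def fit2(a,b): # b = R a + t
    ac,bc=a-a.mean(0),b-b.mean(0)
    th=np.arctan2((ac[:,0]*bc[:,1]-ac[:,1]*bc[:,0]).sum(),(ac*bc).sum())
    Rm=np.array([[np.cos(th),-np.sin(th)],[np.sin(th),np.cos(th)]]); t=b.mean(0)-Rm@a.mean(0)
    return th,t,Rm,np.linalg.norm(a@Rm.T+t-b,axis=1)
E
python3 - <<'E'
from m import *
c=cap('top'); im=c['pixels']; hsv=cv2.cvtColor(im,cv2.COLOR_RGB2HSV); H,S,V=hsv[...,0],hsv[...,1],hsv[...,2]
f=lambda x,y:(220+x/2.5,150+y/2.5)
B=lambda x,y,h=6:(int(x-h),int(y-h),int(x+h),int(y+h))
pts=[];loc=[]
for (x,y),l,m in [((93,356),(-24.5,-57.5),(H>40)&(H<80)&(S>90)),((112,266),(-24.5,8.5),((H>140)|(H<5))&(S>60)),
   ((188,235),(24.5,41.5),((H>140)|(H<5))&(S>60)),((169,324),(24.5,-24.5),(S<60)&(V>90))]:
    q,a=cen(m.astype(np.uint8),B(*f(x,y))); p=plane(c,*q,0.066); print('cap',q.round(1),a,p.round(4)); pts.append(p[:2]);loc.append(l)
th,t,Rm,e=fit2(np.array(loc)/1e3,np.array(pts)); print('rack',np.degrees(th),t,e.round(4),'green',Rm@[-.0245,-.0575]+t)
g=cv2.cvtColor(im,cv2.COLOR_RGB2GRAY)
pts=[];loc=[]
for i,(x,y) in enumerate([(400,362),(428,356),(457,350),(486,344),(515,338),(419,317),(449,311),(478,305)]):
    u,v=f(x,y); x0,y0,x1,y1=B(u,v,5); w=g[y0:y1,x0:x1]
    q,a=cen((g<(int(w.min())+int(w.max()))/2).astype(np.uint8),(x0,y0,x1,y1)); p=plane(c,*q,0.085); print('well',q.round(1),a,p.round(4))
    pts.append(p[:2]); loc.append((-6,42-21*i) if i<5 else (22,21-21*(i-5)))
th,t,Rm,e=fit2(np.array(loc)/1e3,np.array(pts)); print('heater',np.degrees(th),t,e.round(4),'well',Rm@[-.006,0]+t)
a=1.83; bl=np.array([.088-.176*np.cos(a)+.02*np.sin(a),0]); print('bar pred',Rm@bl+t, 'top tip bar on z.253',plane(c,391.2,182.4,.253))
P=cloud(c); q=P[(P[...,2]>.24)&(P[...,2]<.275)&(g<70)]; print('bar pts',len(q),q.min(0),q.max(0),np.median(q,0))
c=cap('scene')
print('scene: bar',plane(c,386.9,175.6,.253),'well',plane(c,318.5,299,.085),'green',plane(c,200+106/2.2,150+202/2.2,.0615))
E
```

```text
cap [256.9 292.1] 35 [0.483  0.2279 0.066 ]
cap [264.6 256.1] 39 [0.5474 0.2141 0.066 ]
cap [294.9 243.7] 41 [0.5694 0.1596 0.066 ]
cap [287.3 279.3] 36 [0.5053 0.1734 0.066 ]
rack -101.99877406701573 [0.53408957 0.19207229] [0.0001 0.0002 0.0002 0.0003] green [0.48293915 0.22799073]
well [379.5 294.5] 44 [0.4767 0.0103 0.085 ]
well [391.2 292.1] 42 [ 0.4807 -0.0104  0.085 ]
well [403.  289.8] 41 [ 0.4846 -0.0312  0.085 ]
well [414.3 287.2] 43 [ 0.489  -0.0511  0.085 ]
well [426.1 284.9] 43 [ 0.4928 -0.0721  0.085 ]
well [387.9 276.5] 43 [ 0.5082 -0.0052  0.085 ]
well [399.2 274. ] 41 [ 0.5124 -0.0252  0.085 ]
well [411.  270.4] 65 [ 0.5186 -0.0461  0.085 ]
heater 11.506784821251422 [ 0.49096998 -0.02977712] [0.0001 0.0002 0.0005 0.0005 0.0006 0.0004 0.0002 0.0019] well [ 0.48509057 -0.03097402]
bar pred [6.40348658e-01 6.32741994e-04] top tip bar on z.253 [0.64411383 0.0051285  0.253     ]
bar pts 951 [ 0.22174382 -0.05441489  0.2400639 ] [0.87245132 0.5843381  0.27498477] [0.63361951 0.03925759 0.25762093]
scene: bar [0.64343722 0.00279502 0.253     ] well [ 0.47810406 -0.03047821  0.085     ] green [0.48182194 0.22680469 0.0615    ]
```

```bash
cat > go.py <<'E'
from h import *
import sys
def go(p,rpy):
    s=r.get_state(); R0=R.from_euler('xyz',s['eef_rot'],degrees=True)
    d=R0.inv().apply(np.array(p)-s['tcp_pos'])/.5
    w=(R0.inv()*R.from_euler('xyz',rpy,degrees=True)).as_rotvec()/(2*np.pi)
    print('t',round(s['time_s'],2),'travel',d.round(4).tolist(),'dr',w.round(4).tolist())
def st():
    s=r.get_state(); print({k:np.round(s[k],4).tolist() for k in('time_s','tcp_pos','eef_rot','joints','contact_force','gripper_width','gripper_force')})
if __name__=='__main__':
    a=[float(x) for x in sys.argv[1:]]; go(a[:3],a[3:]) ; st()
E
python3 go.py .483 .228 .16 180 0 -168.5
```

```text
t 1.4 travel [-1.0682, 1.3363, 0.1331] dr [0.0, -0.0, 0.0403]
{'time_s': 1.4, 'tcp_pos': [0.2959, -0.6067, 0.2265], 'eef_rot': [179.9978, -0.0007, -153.9998], 'joints': [-47.4924, 20.548, 0.6816, 0.0, -70.1358, -16.5075], 'contact_force': [-0.9162, 0.2744, 0.7555], 'gripper_width': 0.0875, 'gripper_force': 0.0}
```

Request:
jog_arm(
  travel=[
    [-0.62, 0.8, 0],
    [-0.62, 0.8, 0],
    [-0.62, 0.8, 0],
    [-0.62, 0.8, 0],
    [-0.62, 0.8, 0],
    [-0.62, 0.8, 0],
    [-0.62, 0.8, 0],
    [-0.62, 0.8, 0],
    [-0.62, 0.8, 0],
    [-0.62, 0.8, 0],
  ],
  dr=[
    [0, 0, 0.04],
    [0, 0, 0.04],
    [0, 0, 0.04],
    [0, 0, 0.04],
    [0, 0, 0.04],
    [0, 0, 0.04],
    [0, 0, 0.04],
    [0, 0, 0.04],
    [0, 0, 0.04],
    [0, 0, 0.04],
  ],
  claw=[0.5, 0.5, 0.5, 0.5, 0.5, 0.5, 0.5, 0.5, 0.5, 0.5],
)

```text
time_s: 2.65
tcp_pos: [0.3993, -0.1108, 0.2268]
eef_rot: [-180.0, 0.0, -168.3]
contact_force: [-0.4, -0.7, 0.1]
gripper_width: 0.0441
gripper_force: 0.0
```

```bash
python3 go.py .483 .228 .12 180 0 -168.5
```

```text
t 2.65 travel [-0.3016, 0.6294, 0.2136] dr [-0.0, 0.0001, 0.0006]
{'time_s': 2.65, 'tcp_pos': [0.3993, -0.1108, 0.2268], 'eef_rot': [-179.9964, 0.0221, -168.276], 'joints': [12.0721, -5.1803, -29.8035, 0.0042, -65.3548, -90.3499], 'contact_force': [-0.4195, -0.6613, 0.1367], 'gripper_width': 0.0441, 'gripper_force': 0.0}
```

Request:
jog_arm(
  travel=[
    [-0.3016, 0.6294, 0],
    [-0.3016, 0.6294, 0],
    [-0.3016, 0.6294, 0],
    [-0.3016, 0.6294, 0],
    [-0.3016, 0.6294, 0.0],
    [-0.3016, 0.6294, 0.1],
    [-0.3016, 0.6294, 0.2136],
    [-0.3016, 0.6294, 0.2136],
    [-0.3016, 0.6294, 0.2136],
    [-0.3016, 0.6294, 0.2136],
  ],
  dr=[
    [0, 0, 0],
    [0, 0, 0],
    [0, 0, 0],
    [0, 0, 0],
    [0, 0, 0],
    [0, 0, 0],
    [0, 0, 0],
    [0, 0, 0],
    [0, 0, 0],
    [0, 0, 0],
  ],
  claw=[0.5, 0.5, 0.5, 0.5, 0.5, 0.5, 0.5, 0.5, 0.5, 0.5],
)

```text
time_s: 3.9
tcp_pos: [0.4852, 0.2275, 0.1224]
eef_rot: [179.9, 0.2, -168.5]
contact_force: [-0.4, 0.4, 0.3]
gripper_width: 0.0439
gripper_force: 0.0
```

```bash
python3 - <<'E'
from go import *
go([.483,.228,.049],[180,0,-168.5]); st()
c=cap('top','t1.png'); s=cap('scene','s1.png')
a=cv2.resize(c['pixels'][230:330,200:310,::-1],None,fx=3.5,fy=3.5); b=cv2.resize(s['pixels'][190:290,200:310,::-1],None,fx=3.5,fy=3.5)
cv2.imwrite('pics/c1.png',np.hstack([a,b]))
E
```

```text
t 3.9 travel [0.0046, 0.0015, 0.1468] dr [0.0003, 0.0006, 0.0001]
{'time_s': 3.9, 'tcp_pos': [0.4852, 0.2275, 0.1224], 'eef_rot': [179.8872, 0.2149, -168.4567], 'joints': [46.1189, 12.78, -25.1766, 0.037, -51.8024, -124.5982], 'contact_force': [-0.4013, 0.3607, 0.3027], 'gripper_width': 0.0439, 'gripper_force': 0.0}
```

View pics/c1.png

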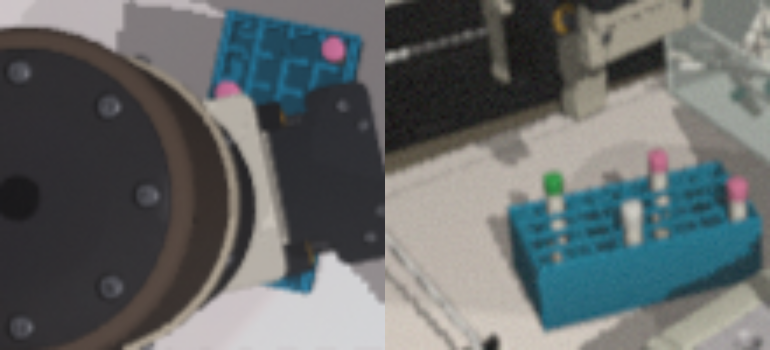

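The top view is mostly hidden by the arm. In the scene view the two fingers (about (233, 211) and (256, 222)) straddle a spot above the green cap at (248, 243). I'll check this against the projected TCP.

```bash
python3 - <<'E'
from go import *
c=cap('scene'); st(); s=r.get_state()
for p in (s['tcp_pos'],[.483,.228,.066]):
    q=rot(c).T@(np.array(p)-c['position']); print(c['cx']+c['fx']*q[0]/-q[2], c['cy']-c['fy']*q[1]/-q[2])
go([.483,.228,.049],[180,0,-168.5])
E
```

```text
{'time_s': 4.05, 'tcp_pos': [0.4843, 0.2276, 0.1215], 'eef_rot': [179.9053, 0.1513, -168.4223], 'joints': [46.1781, 12.811, -25.2585, 0.0102, -51.7522, -124.6066], 'contact_force': [0.1991, -0.2159, 0.2676], 'gripper_width': 0.0438, 'gripper_force': 0.0}
246.83688892154237 216.25898812468714
248.24991684609466 239.57637022144849
t 4.05 travel [0.0028, 0.0011, 0.1451] dr [0.0003, 0.0004, 0.0002]
```

Request:
jog_arm(
  travel=[
    [0, 0, 0.05],
    [0, 0, 0.1],
    [0, 0, 0.142],
    [0, 0, 0.142],
    [0, 0, 0.142],
    [0, 0, 0.142],
    [0, 0, 0.142],
    [0, 0, 0.142],
    [0, 0, 0.142],
    [0, 0, 0.142],
  ],
  dr=[
    [0, 0, 0],
    [0, 0, 0],
    [0, 0, 0],
    [0, 0, 0],
    [0, 0, 0],
    [0, 0, 0],
    [0, 0, 0],
    [0, 0, 0],
    [0, 0, 0],
    [0, 0, 0],
  ],
  claw=[0.5, 0.5, 0.5, 0.5, 0.5, 0.3, 0.1, 0.0, 0.0, 0.0],
  newtons=12,
)

```text
time_s: 5.3
tcp_pos: [0.4839, 0.2279, 0.049]
eef_rot: [180.0, 0.0, -168.4]
contact_force: [-0.1, 3.0, 0.7]
gripper_width: 0.0116
gripper_force: 12.0
```

```bash
python3 go.py .483 .228 .18 180 0 -168.5
```

```text
t 5.3 travel [0.0015, 0.0008, -0.2621] dr [0.0001, 0.0001, 0.0003]
{'time_s': 5.3, 'tcp_pos': [0.4839, 0.2279, 0.049], 'eef_rot': [179.9648, 0.049, -168.3872], 'joints': [46.2271, 18.1587, -29.6383, -0.0017, -42.1426, -124.613], 'contact_force': [-0.116, 2.9521, 0.682], 'gripper_width': 0.0116, 'gripper_force': 12.0025}
```

Request:
jog_arm(
  travel=[
    [0, 0, -0.04],
    [0, 0, -0.1],
    [0, 0, -0.18],
    [0, 0, -0.262],
    [0, 0, -0.262],
    [0, 0, -0.262],
    [0, 0, -0.262],
    [0, 0, -0.262],
    [0, 0, -0.262],
    [0, 0, -0.262],
  ],
  dr=[
    [0, 0, 0],
    [0, 0, 0],
    [0, 0, 0],
    [0, 0, 0],
    [0, 0, 0],
    [0, 0, 0],
    [0, 0, 0],
    [0, 0, 0],
    [0, 0, 0],
    [0, 0, 0],
  ],
  claw=[0, 0, 0, 0, 0, 0, 0, 0, 0, 0],
)

```text
time_s: 6.55
tcp_pos: [0.4835, 0.2273, 0.1795]
eef_rot: [-180.0, -0.0, -168.4]
contact_force: [0.1, 0.2, -0.4]
gripper_width: 0.0118
gripper_force: 12.0
```

```bash
python3 go.py .4848 -.031 .18 180 0 -168.5
```

```text
t 6.55 travel [0.1014, -0.5066, -0.0008] dr [-0.0, -0.0001, 0.0003]
{'time_s': 6.55, 'tcp_pos': [0.4835, 0.2273, 0.1795], 'eef_rot': [-179.984, -0.0229, -168.4], 'joints': [46.2135, 9.4763, -20.9308, 0.0002, -59.6208, -124.6136], 'contact_force': [0.1059, 0.185, -0.4276], 'gripper_width': 0.0118, 'gripper_force': 11.9989}
```

Request:
jog_arm(
  travel=[
    [0.015, -0.07, 0],
    [0.03, -0.15, 0],
    [0.05, -0.25, 0],
    [0.07, -0.35, 0],
    [0.086, -0.43, 0],
    [0.096, -0.48, 0],
    [0.1014, -0.5066, 0],
    [0.1014, -0.5066, 0],
    [0.1014, -0.5066, 0],
    [0.1014, -0.5066, 0],
  ],
  dr=[
    [0, 0, 0],
    [0, 0, 0],
    [0, 0, 0],
    [0, 0, 0],
    [0, 0, 0],
    [0, 0, 0],
    [0, 0, 0],
    [0, 0, 0],
    [0, 0, 0],
    [0, 0, 0],
  ],
  claw=[0, 0, 0, 0, 0, 0, 0, 0, 0, 0],
)

```text
time_s: 7.8
tcp_pos: [0.485, -0.0303, 0.1798]
eef_rot: [180.0, 0.0, -168.3]
contact_force: [0.7, 0.4, -0.1]
gripper_width: 0.0115
gripper_force: 12.0
```

```bash
python3 - <<'E'
from go import *
st(); s=cap('scene','s2.png'); cv2.imwrite('pics/c2.png',cv2.resize(s['pixels'][200:330,250:400,::-1],None,fx=4,fy=4,interpolation=cv2.INTER_CUBIC)); st()
go([.4848,-.031,.18],[180,0,-168.5])
for z in (.134,.085):
  q=rot(s).T@(np.array([.4848,-.031,z])-s['position']); print(s['cx']+s['fx']*q[0]/-q[2], s['cy']-s['fy']*q[1]/-q[2])
E
```

```text
{'time_s': 7.8, 'tcp_pos': [0.485, -0.0303, 0.1798], 'eef_rot': [179.9985, 0.0022, -168.3404], 'joints': [19.6758, 4.7794, -26.4699, -0.0014, -58.7484, -98.0154], 'contact_force': [0.6798, 0.4161, -0.0847], 'gripper_width': 0.0115, 'gripper_force': 11.9986}
{'time_s': 7.85, 'tcp_pos': [0.485, -0.0303, 0.1798], 'eef_rot': [179.9981, 0.0028, -168.3413], 'joints': [19.6698, 4.7796, -26.4708, -0.0017, -58.7465, -98.0102], 'contact_force': [-1.3534, 0.1869, -0.2339], 'gripper_width': 0.0112, 'gripper_force': 11.9986}
t 7.85 travel [0.0006, -0.0013, -0.0005] dr [0.0, 0.0, 0.0004]
322.2967104038755 273.99108674480686
321.9502271572078 297.6623905054466
```

View pics/c2.png

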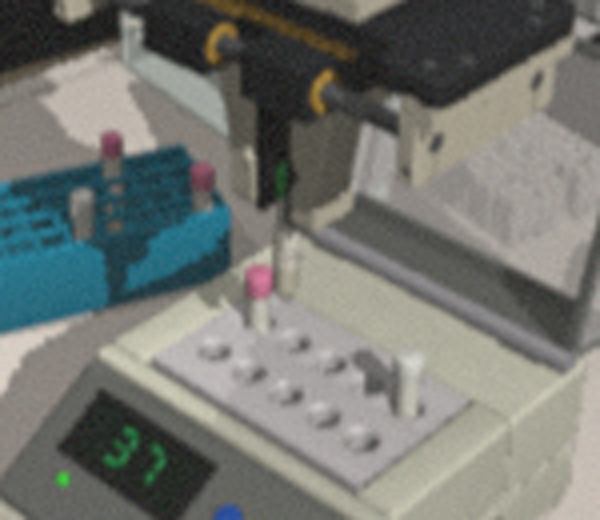

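The tube hangs upright with its foot at about (322, 273), directly above the middle front well at (321, 298). That matches the projection, so I'll descend into the bore mouth.

Request:
jog_arm(
  travel=[
    [-0.001, -0.001, 0.03],
    [-0.001, -0.001, 0.06],
    [-0.001, -0.001, 0.08],
    [-0.001, -0.001, 0.09],
    [-0.001, -0.001, 0.1],
    [-0.001, -0.001, 0.107],
    [-0.001, -0.001, 0.114],
    [-0.001, -0.001, 0.12],
    [-0.001, -0.001, 0.12],
    [-0.001, -0.001, 0.12],
  ],
  dr=[
    [0, 0, 0],
    [0, 0, 0],
    [0, 0, 0],
    [0, 0, 0],
    [0, 0, 0],
    [0, 0, 0],
    [0, 0, 0],
    [0, 0, 0],
    [0, 0, 0],
    [0, 0, 0],
  ],
  claw=[0, 0, 0, 0, 0, 0, 0, 0, 0, 0],
)

```text
time_s: 9.1
tcp_pos: [0.4856, -0.0314, 0.1199]
eef_rot: [-180.0, 0.0, -168.4]
contact_force: [0.8, 0.5, -0.0]
gripper_width: 0.0115
gripper_force: 12.0
```

```bash
python3 - <<'E'
from go import *
st(); s=cap('scene','s3.png'); cv2.imwrite('pics/c3.png',cv2.resize(s['pixels'][230:320,280:380,::-1],None,fx=5,fy=5,interpolation=cv2.INTER_CUBIC))
E
```

```text
{'time_s': 9.1, 'tcp_pos': [0.4856, -0.0314, 0.1199], 'eef_rot': [-179.9985, 0.0135, -168.3963], 'joints': [19.523, 8.6069, -31.0246, 0.0043, -50.3554, -97.9221], 'contact_force': [0.7972, 0.5017, -0.0425], 'gripper_width': 0.0115, 'gripper_force': 11.9986}
```

View pics/c3.png

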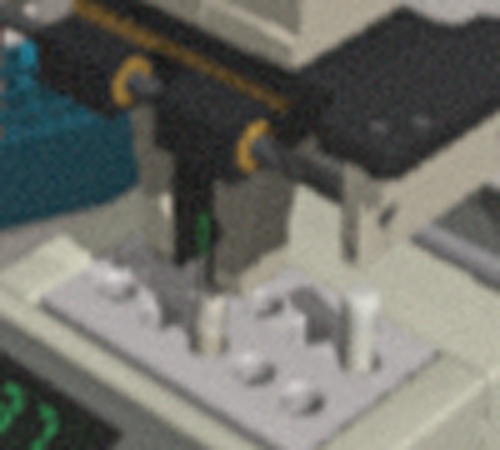

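The tube foot has entered the middle front well (crop (208, 350)) with no contact force, so I'll lower it fully, release with a small opening, and lift off.

Request:
jog_arm(
  travel=[
    [0, 0, 0.015],
    [0, 0, 0.03],
    [0, 0, 0.042],
    [0, 0, 0.049],
    [0, 0, 0.049],
    [0, 0, 0.049],
    [0, 0, 0.049],
    [0, 0, 0.049],
    [0, 0, 0.049],
    [0, 0, 0.049],
  ],
  dr=[
    [0, 0, 0],
    [0, 0, 0],
    [0, 0, 0],
    [0, 0, 0],
    [0, 0, 0],
    [0, 0, 0],
    [0, 0, 0],
    [0, 0, 0],
    [0, 0, 0],
    [0, 0, 0],
  ],
  claw=[0, 0, 0, 0, 0, 0, 0, 0, 0, 0],
)

```text
time_s: 10.4
tcp_pos: [0.4853, -0.0314, 0.0952]
eef_rot: [180.0, -0.0, -168.4]
contact_force: [-0.6, 3.9, -2.3]
gripper_width: 0.0116
gripper_force: 12.0
```

Request:
jog_arm(
  travel=[
    [0, 0, 0],
    [0, 0, 0],
    [0, 0, 0],
    [0, 0, 0],
    [0, 0, -0.02],
    [0, 0, -0.08],
    [0, 0, -0.18],
    [0, 0, -0.26],
    [0, 0, -0.26],
    [0, 0, -0.26],
  ],
  dr=[
    [0, 0, 0],
    [0, 0, 0],
    [0, 0, 0],
    [0, 0, 0],
    [0, 0, 0],
    [0, 0, 0],
    [0, 0, 0],
    [0, 0, 0],
    [0, 0, 0],
    [0, 0, 0],
  ],
  claw=[0.2, 0.4, 0.45, 0.45, 0.45, 0.45, 0.45, 0.45, 0.45, 0.45],
)

```text
time_s: 11.65
tcp_pos: [0.4851, -0.0313, 0.2254]
eef_rot: [180.0, 0.0, -168.4]
contact_force: [-0.0, -0.6, -0.8]
gripper_width: 0.0393
gripper_force: 0.0
```

```bash
python3 - <<'E'
from go import *
st(); s=cap('scene','s4.png'); cv2.imwrite('pics/c4.png',cv2.resize(s['pixels'][150:330,280:440,::-1],None,fx=3.2,fy=3.2,interpolation=cv2.INTER_CUBIC))
P=cloud(s); g=s['pixels'].max(2)
# black bar band: pixels at z~.253 above x .6
q=P[(P[...,2]>.235)&(P[...,2]<.28)&(P[...,0]>.6)&(P[...,0]<.69)&(abs(P[...,1])<.09)&(g<90)&(s['range_z']>0)]; print(len(q),np.median(q,0),np.percentile(q,[5,95],axis=0).round(4))
go([.641,.001,.34],[180,0,-78.5])
E
```

```text
{'time_s': 11.65, 'tcp_pos': [0.4851, -0.0313, 0.2254], 'eef_rot': [179.9767, 0.0195, -168.4061], 'joints': [19.5243, 2.5377, -22.5197, -0.0225, -64.92, -97.9209], 'contact_force': [-0.0135, -0.6279, -0.8367], 'gripper_width': 0.0393, 'gripper_force': 0.0}
163 [ 0.6443687  -0.0467366   0.25097855] [[ 0.6408 -0.0539  0.237 ]
 [ 0.6498 -0.0262  0.2564]]
t 11.7 travel [-0.3188, 0.0009, -0.2309] dr [0.0002, -0.0001, -0.2497]
```

View pics/c4.png

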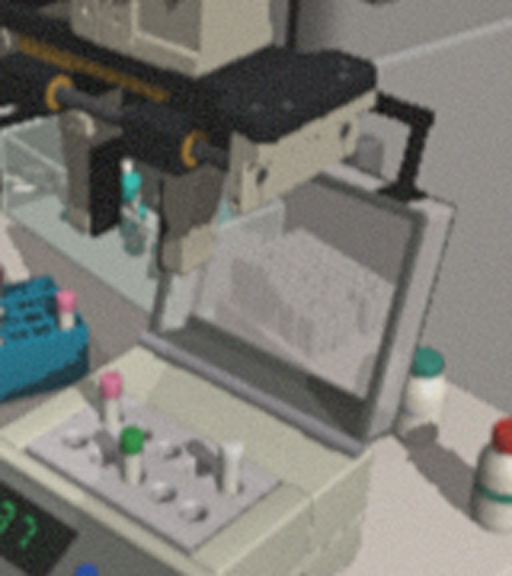

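The green tube stands seated at the same height as the other caps, and the hood is still parked. Next I'll rise, turn 90° and go above the bar.

Request:
jog_arm(
  travel=[
    [0, 0, -0.1],
    [0, 0, -0.2],
    [0, 0, -0.23],
    [-0.04, 0, -0.23],
    [-0.1, 0, -0.23],
    [-0.17, 0, -0.23],
    [-0.24, 0, -0.23],
    [-0.29, 0, -0.23],
    [-0.319, 0.002, -0.23],
    [-0.319, 0.002, -0.23],
  ],
  dr=[
    [0, 0, -0.025],
    [0, 0, -0.05],
    [0, 0, -0.075],
    [0, 0, -0.1],
    [0, 0, -0.125],
    [0, 0, -0.15],
    [0, 0, -0.18],
    [0, 0, -0.2],
    [0, 0, -0.225],
    [0, 0, -0.25],
  ],
  claw=[0.5, 0.5, 0.5, 0.5, 0.5, 0.5, 0.5, 0.5, 0.5, 0.5],
)

```text
time_s: 12.95
tcp_pos: [0.642, 0.0019, 0.3374]
eef_rot: [179.7, -0.0, -78.1]
contact_force: [-0.2, -0.1, -0.2]
gripper_width: 0.0437
gripper_force: 0.0
```

```bash
python3 - <<'E'
from go import *
s=cap('scene','s5.png'); st(); cv2.imwrite('pics/c5.png',cv2.resize(s['pixels'][80:300,280:460,::-1],None,fx=2.7,fy=2.7,interpolation=cv2.INTER_CUBIC))
P=cloud(s); g=s['pixels'].max(2)
m=(P[...,2]>.243)&(P[...,2]<.262)&(P[...,0]>.6)&(P[...,0]<.69)&(abs(P[...,1])<.09)&(s['range_z']>0)
q=P[m]; hx=np.array([np.cos(np.radians(11.5)),np.sin(np.radians(11.5))]); hy=np.array([-hx[1],hx[0]])
print(len(q),'along',np.percentile(q[:,:2]@hy,[2,50,98]),'x',np.percentile(q[:,:2]@hx,[5,25,50,75,95]),'pred',np.array([.6403,.0006])@hx,np.array([.6403,.0006])@hy)
go([.641,.002,.234],[180,0,-78.5])
E
```

```text
{'time_s': 13.0, 'tcp_pos': [0.6416, 0.0018, 0.3378], 'eef_rot': [179.7697, -0.0073, -77.682], 'joints': [17.5476, 14.9025, 6.9271, -0.0138, -82.2547, -5.2277], 'contact_force': [-0.1481, -0.4662, 0.3527], 'gripper_width': 0.0438, 'gripper_force': 0.0}
451 along [-0.18182227 -0.1310591  -0.07084927] x [0.62117649 0.622337   0.62348959 0.62508978 0.62890907] pred 0.6275654091293674 -0.12706733358455888
t 13.0 travel [-0.0006, 0.0003, 0.2075] dr [0.0006, -0.0, 0.0023]
```

View pics/c5.png

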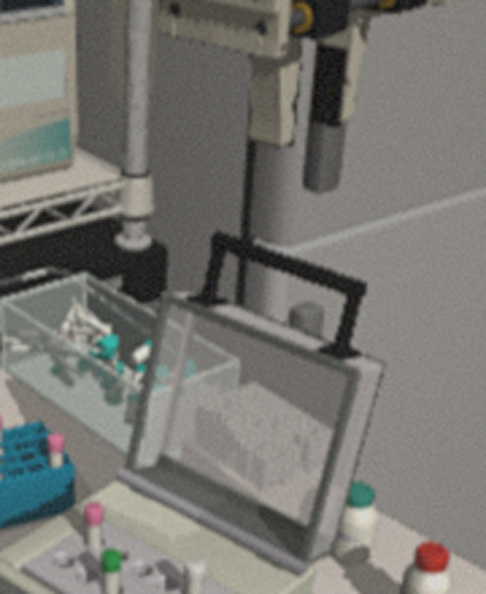

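The bar is clear in view, from crop (225, 240) to (355, 290), and its measured position agrees with the prediction within 1 mm. The open fingers are above it, so I'll descend and grip.

Request:
jog_arm(
  travel=[
    [0, 0, 0.05],
    [0, 0, 0.1],
    [0, 0, 0.15],
    [0, 0, 0.19],
    [0, 0, 0.212],
    [0, 0, 0.212],
    [0, 0, 0.212],
    [0, 0, 0.212],
    [0, 0, 0.212],
    [0, 0, 0.212],
  ],
  dr=[
    [0, 0, 0],
    [0, 0, 0],
    [0, 0, 0],
    [0, 0, 0],
    [0, 0, 0],
    [0, 0, 0],
    [0, 0, 0],
    [0, 0, 0],
    [0, 0, 0],
    [0, 0, 0],
  ],
  claw=[0.5, 0.5, 0.5, 0.5, 0.5, 0.5, 0.3, 0.1, 0.0, 0.0],
  newtons=20,
)

```text
time_s: 14.25
tcp_pos: [0.6414, 0.0016, 0.2346]
eef_rot: [-180.0, 0.0, -78.4]
contact_force: [-0.4, 0.7, 1.8]
gripper_width: 0.0112
gripper_force: 20.0
```

```bash
cat > arc.py <<'E'
from go import *
T=np.array([.49097,-.02978]); y=np.radians(11.5); Rm=np.array([[np.cos(y),-np.sin(y)],[np.sin(y),np.cos(y)]])
def bar(a): return np.r_[Rm@[.088-.176*np.cos(a)+.02*np.sin(a),0]+T,.088+.176*np.sin(a)+.02*np.cos(a)]
def bar_now(): # hood angle from grasp point
    s=r.get_state(); g=s['tcp_pos']-.019*R.from_euler('xyz',s['eef_rot'],degrees=True).as_matrix()[:,2]
    h=Rm.T@(g[:2]-T); x,z=.088-h[0],g[2]-.088
    print('grasp in heater',h.round(4),round(g[2],4),'angle',np.arctan2(z,x)-np.arctan2(.02,.176),'radius',np.hypot(x,z),np.hypot(.176,.02))
def plan(angs,tilts,dy=0):
    s=r.get_state(); R0=R.from_euler('xyz',s['eef_rot'],degrees=True)
    hy=np.r_[Rm@[0,1],0]
    for a,t in zip(angs,tilts):
        # tilt: tool z leans toward +heater x by t
        Rt=R.from_rotvec(-hy*np.radians(t))*R.from_euler('xyz',[180,0,-78.5],degrees=True)
        p=bar(a)+hy*dy+.019*Rt.as_matrix()[:,2]
        print(round(a,2),t,(R0.inv().apply(p-s['tcp_pos'])/.5).round(4).tolist(),((R0.inv()*Rt).as_rotvec()/2/np.pi).round(4).tolist(), Rt.as_matrix()[:,2].round(2))
E
python3 - <<'E'
from arc import *
st(); bar_now(); plan(np.linspace(1.83,.785,13),np.linspace(0,30,13),.001)
E
```

```text
{'time_s': 14.25, 'tcp_pos': [0.6414, 0.0016, 0.2346], 'eef_rot': [-179.9939, 0.0009, -78.4036], 'joints': [17.5469, 17.1369, -3.19, -0.0003, -69.667, -5.9504], 'contact_force': [-0.3956, 0.6952, 1.7918], 'gripper_width': 0.0112, 'gripper_force': 20.0035}
grasp in heater [0.1537 0.0008] 0.2536 angle 1.8350950221688767 radius 0.1781456605334841 0.17713271860387622
1.83 0.0 [-0.0004, 0.0024, 0.0012] [-0.0, 0.0, 0.0003] [-0. -0. -1.]
1.74 2.5 [-0.0004, 0.03, -0.0088] [0.0069, 0.0, 0.0003] [ 0.04  0.01 -1.  ]
1.66 5.0 [-0.0005, 0.0582, -0.0163] [0.0139, 0.0, 0.0003] [ 0.09  0.02 -1.  ]
1.57 7.5 [-0.0005, 0.0871, -0.0212] [0.0208, 0.0, 0.0003] [ 0.13  0.03 -0.99]
1.48 10.0 [-0.0006, 0.1162, -0.0235] [0.0278, 0.0, 0.0003] [ 0.17  0.03 -0.98]
1.39 12.5 [-0.0006, 0.1454, -0.0233] [0.0347, 0.0, 0.0003] [ 0.21  0.04 -0.98]
1.31 15.0 [-0.0007, 0.1745, -0.0204] [0.0416, 0.0, 0.0003] [ 0.25  0.05 -0.97]
1.22 17.5 [-0.0007, 0.2031, -0.0149] [0.0486, 0.0, 0.0003] [ 0.29  0.06 -0.95]
1.13 20.0 [-0.0008, 0.2312, -0.0069] [0.0555, 0.0, 0.0003] [ 0.34  0.07 -0.94]
1.05 22.5 [-0.0008, 0.2584, 0.0036] [0.0625, 0.0001, 0.0003] [ 0.38  0.08 -0.92]
0.96 25.0 [-0.0009, 0.2846, 0.0165] [0.0694, 0.0001, 0.0003] [ 0.41  0.08 -0.91]
0.87 27.5 [-0.0009, 0.3096, 0.0316] [0.0764, 0.0001, 0.0003] [ 0.45  0.09 -0.89]
0.78 30.0 [-0.0009, 0.333, 0.049] [0.0833, 0.0001, 0.0003] [ 0.49  0.1  -0.87]
```

Request:
jog_arm(
  travel=[
    [0, 0.013, -0.005],
    [0, 0.029, -0.009],
    [0, 0.044, -0.013],
    [0, 0.058, -0.016],
    [0, 0.073, -0.019],
    [0, 0.087, -0.021],
    [0, 0.101, -0.0225],
    [0, 0.116, -0.0235],
    [0, 0.116, -0.0235],
    [0, 0.116, -0.0235],
  ],
  dr=[
    [0.0035, 0, 0],
    [0.007, 0, 0],
    [0.0105, 0, 0],
    [0.014, 0, 0],
    [0.0175, 0, 0],
    [0.021, 0, 0],
    [0.0245, 0, 0],
    [0.028, 0, 0],
    [0.028, 0, 0],
    [0.028, 0, 0],
  ],
  claw=[0, 0, 0, 0, 0, 0, 0, 0, 0, 0],
)

```text
time_s: 15.5
tcp_pos: [0.5848, -0.0098, 0.2464]
eef_rot: [-169.9, 0.0, -78.4]
contact_force: [1.3, 4.2, 5.8]
gripper_width: 0.0115
gripper_force: 20.0
```

```bash
python3 - <<'E'
from arc import *
st(); bar_now(); plan(np.linspace(1.83,.785,13)[4:],np.linspace(0,30,13)[4:],.001)
E
```

```text
{'time_s': 15.5, 'tcp_pos': [0.5848, -0.0098, 0.2464], 'eef_rot': [-169.8936, 0.005, -78.3827], 'joints': [19.0685, 5.3586, -18.0273, 1.5561, -56.6003, -8.1944], 'contact_force': [1.3178, 4.2486, 5.8123], 'gripper_width': 0.0115, 'gripper_force': 20.0025}
grasp in heater [0.0926 0.0009] 0.2651 angle 1.4837971276109552 radius 0.17712877546216335 0.17713271860387622
1.48 10.0 [-0.0002, 0.0008, -0.0002] [-0.0003, 0.0001, 0.0003] [ 0.17  0.03 -0.98]
1.39 12.5 [-0.0003, 0.0296, -0.005] [0.0066, 0.0001, 0.0003] [ 0.21  0.04 -0.98]
1.31 15.0 [-0.0003, 0.0587, -0.0073] [0.0136, 0.0001, 0.0003] [ 0.25  0.05 -0.97]
1.22 17.5 [-0.0004, 0.0879, -0.0069] [0.0205, 0.0001, 0.0003] [ 0.29  0.06 -0.95]
1.13 20.0 [-0.0004, 0.1169, -0.0039] [0.0275, 0.0001, 0.0003] [ 0.34  0.07 -0.94]
1.05 22.5 [-0.0005, 0.1456, 0.0016] [0.0344, 0.0001, 0.0003] [ 0.38  0.08 -0.92]
0.96 25.0 [-0.0006, 0.1736, 0.0097] [0.0414, 0.0001, 0.0003] [ 0.41  0.08 -0.91]
0.87 27.5 [-0.0006, 0.2008, 0.0203] [0.0483, 0.0001, 0.0003] [ 0.45  0.09 -0.89]
0.78 30.0 [-0.0007, 0.227, 0.0332] [0.0553, 0.0001, 0.0003] [ 0.49  0.1  -0.87]
```

Request:
jog_arm(
  travel=[
    [0, 0.015, -0.003],
    [0, 0.03, -0.005],
    [0, 0.044, -0.0065],
    [0, 0.059, -0.0073],
    [0, 0.073, -0.0073],
    [0, 0.088, -0.0069],
    [0, 0.102, -0.0057],
    [0, 0.117, -0.0039],
    [0, 0.131, -0.0015],
    [0, 0.1456, 0.0016],
  ],
  dr=[
    [0.0035, 0, 0],
    [0.007, 0, 0],
    [0.01, 0, 0],
    [0.0135, 0, 0],
    [0.017, 0, 0],
    [0.0205, 0, 0],
    [0.024, 0, 0],
    [0.0275, 0, 0],
    [0.031, 0, 0],
    [0.0345, 0, 0],
  ],
  claw=[0, 0, 0, 0, 0, 0, 0, 0, 0, 0],
)

```text
time_s: 16.75
tcp_pos: [0.5137, -0.0243, 0.2314]
eef_rot: [-157.5, 0.0, -78.4]
contact_force: [-1.0, 7.1, 0.7]
gripper_width: 0.0112
gripper_force: 20.0
```

```bash
python3 - <<'E'
from arc import *
cap('scene'); st(); bar_now(); plan(np.linspace(1.83,.785,13)[9:],np.linspace(0,30,13)[9:],.001)
E
```

```text
{'time_s': 16.8, 'tcp_pos': [0.5122, -0.0247, 0.2306], 'eef_rot': [-157.5338, 0.067, -78.4358], 'joints': [22.2815, -8.5476, -38.6632, 6.5373, -37.9424, -15.1095], 'contact_force': [-6.2658, 7.2777, 1.4025], 'gripper_width': 0.0109, 'gripper_force': 20.0}
grasp in heater [0.0145 0.0008] 0.2482 angle 1.027709201491202 radius 0.17624520775993444 0.17713271860387622
1.05 22.5 [-0.0004, -0.0065, -0.002] [0.0001, 0.0002, 0.0001] [ 0.38  0.08 -0.92]
0.96 25.0 [-0.0004, 0.0226, -0.0001] [0.007, 0.0002, 0.0001] [ 0.41  0.08 -0.91]
0.87 27.5 [-0.0005, 0.0514, 0.0044] [0.014, 0.0002, 0.0001] [ 0.45  0.09 -0.89]
0.78 30.0 [-0.0005, 0.0798, 0.0115] [0.0209, 0.0002, 0.0001] [ 0.49  0.1  -0.87]
```

```bash
python3 - <<'E'
from arc import *
st(); bar_now(); plan([1.03,.96,.9,.84,.785],[22.5,23,23.5,24,24.5],.0015)
E
```

```text
{'time_s': 16.8, 'tcp_pos': [0.5122, -0.0247, 0.2306], 'eef_rot': [-157.5338, 0.067, -78.4358], 'joints': [22.2815, -8.5476, -38.6632, 6.5373, -37.9424, -15.1095], 'contact_force': [-6.2658, 7.2777, 1.4025], 'gripper_width': 0.0109, 'gripper_force': 20.0}
grasp in heater [0.0145 0.0008] 0.2482 angle 1.027709201491202 radius 0.17624520775993444 0.17713271860387622
1.03 22.5 [-0.0014, -0.0008, -0.0018] [0.0001, 0.0002, 0.0001] [ 0.38  0.08 -0.92]
0.96 23 [-0.0014, 0.0236, -0.0001] [0.0015, 0.0002, 0.0001] [ 0.38  0.08 -0.92]
0.9 23.5 [-0.0014, 0.0444, 0.0028] [0.0029, 0.0002, 0.0001] [ 0.39  0.08 -0.92]
0.84 24 [-0.0015, 0.0649, 0.0069] [0.0043, 0.0002, 0.0001] [ 0.4   0.08 -0.91]
0.79 24.5 [-0.0015, 0.0834, 0.0118] [0.0056, 0.0002, 0.0001] [ 0.41  0.08 -0.91]
```

Request:
jog_arm(
  travel=[
    [-0.001, 0.009, -0.001],
    [-0.001, 0.02, 0],
    [-0.0015, 0.031, 0.001],
    [-0.0015, 0.042, 0.0025],
    [-0.0015, 0.053, 0.0045],
    [-0.0015, 0.063, 0.0065],
    [-0.0015, 0.073, 0.009],
    [-0.0015, 0.082, 0.0115],
    [-0.0015, 0.082, 0.0115],
    [-0.0015, 0.082, 0.0115],
  ],
  dr=[
    [0.001, 0, 0],
    [0.0015, 0, 0],
    [0.002, 0, 0],
    [0.003, 0, 0],
    [0.0035, 0, 0],
    [0.004, 0, 0],
    [0.005, 0, 0],
    [0.0055, 0, 0],
    [0.0055, 0, 0],
    [0.0055, 0, 0],
  ],
  claw=[0, 0, 0, 0, 0, 0, 0, 0, 0, 0],
)

```text
time_s: 18.05
tcp_pos: [0.4796, -0.031, 0.2117]
eef_rot: [-155.5, -0.0, -78.4]
contact_force: [2.8, -1.9, -2.8]
gripper_width: 0.0109
gripper_force: 20.0
```

```bash
python3 - <<'E'
from arc import *
st(); bar_now(); plan([.785],[24.5],.0015)
s=cap('scene','s6.png'); cv2.imwrite('pics/c6.png',cv2.resize(s['pixels'][130:350,240:460,::-1],None,fx=2.6,fy=2.6,interpolation=cv2.INTER_CUBIC)); bar_now()
E
```

```text
{'time_s': 18.05, 'tcp_pos': [0.4796, -0.031, 0.2117], 'eef_rot': [-155.5209, -0.022, -78.4016], 'joints': [23.9188, -12.5591, -46.1381, 9.4304, -32.7994, -19.1817], 'contact_force': [2.7797, -1.8822, -2.7555], 'gripper_width': 0.0109, 'gripper_force': 20.0052}
grasp in heater [-0.0193  0.0011] 0.229 angle 0.807202093884739 radius 0.1771881939783397 0.17713271860387622
0.79 24.5 [-0.0008, 0.0076, 0.0019] [0.0001, 0.0001, 0.0003] [ 0.41  0.08 -0.91]
grasp in heater [-0.0192  0.0011] 0.229 angle 0.8075556823675527 radius 0.17717813721668496 0.17713271860387622
```

View pics/c6.png

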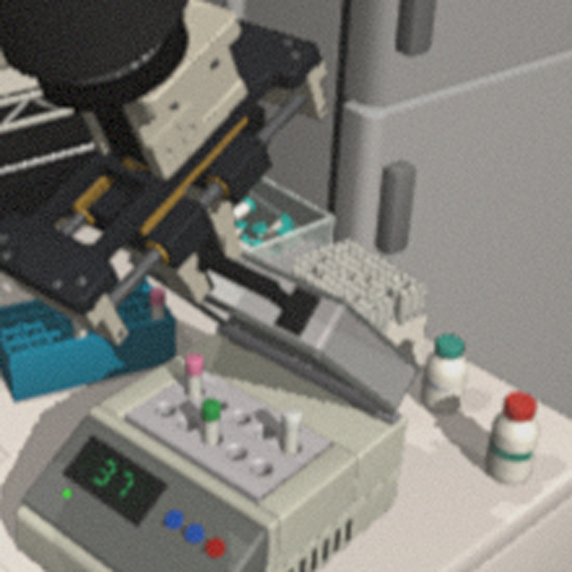

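The hood is held half open at about 0.807 rad. The green tube stands in the middle front well at crop (211, 420), and the other tubes and bottles are undisturbed. I'll hold one more call so it settles.

Request:
jog_arm(
  travel=[
    [0, 0, 0],
    [0, 0, 0],
    [0, 0, 0],
    [0, 0, 0],
    [0, 0, 0],
    [0, 0, 0],
    [0, 0, 0],
    [0, 0, 0],
    [0, 0, 0],
    [0, 0, 0],
  ],
  dr=[
    [0, 0, 0],
    [0, 0, 0],
    [0, 0, 0],
    [0, 0, 0],
    [0, 0, 0],
    [0, 0, 0],
    [0, 0, 0],
    [0, 0, 0],
    [0, 0, 0],
    [0, 0, 0],
  ],
  claw=[0, 0, 0, 0, 0, 0, 0, 0, 0, 0],
)

```text
time_s: 19.35
tcp_pos: [0.4795, -0.0309, 0.2116]
eef_rot: [-155.5, -0.0, -78.4]
contact_force: [-2.4, -5.5, 3.2]
gripper_width: 0.0114
gripper_force: 20.0
```

```bash
python3 - <<'E'
from arc import *
st(); bar_now(); print(r.get_state()['qd'].round(2)); print(r.close_job())
E
```

```text
{'time_s': 19.35, 'tcp_pos': [0.4795, -0.0309, 0.2116], 'eef_rot': [-155.5199, -0.0101, -78.4001], 'joints': [23.9272, -12.5593, -46.1566, 9.4218, -32.7777, -19.1873], 'contact_force': [-2.3579, -5.4689, 3.1519], 'gripper_width': 0.0114, 'gripper_force': 20.0056}
grasp in heater [-0.0194  0.0012] 0.2289 angle 0.806397887261217 radius 0.17710685841824977 0.17713271860387622
[-0.02 -0.15 -0.03 -0.09 -0.   -0.04]
the job is handed in; nothing more can be done
None
```

The green-capped tube is seated in the middle front well, and the arm is holding the hood at about 46° (0.806 rad); the job is handed in, but no verdict came back.

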